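Stack the steamer rack's plates with alternating tabs

ROBOT

A 7-joint arm with a two-finger parallel gripper is mounted at the origin on the work surface. World frame = base frame: x ahead of the robot, y to its left, z up, the work surface at z = 0. Lengths are in m, angles in rad, forces in N, time in s.
With the tool pointing down it reaches from about 0.4 to 0.875 m from the base axis. Payload 19.3 kg.
Tool frame: the origin (TCP) lies at the centre of the arm's flange, where the gripper is bolted on; the fingertips stand 173 mm ahead of it and the grasp point (between the pads) lies 155 mm ahead of it (bot.grip_point_offset is the distance from the TCP to the grasp point, in m); z points along the fingers, x is the direction in which the jaws open and shut, and the axes are right-handed (so a half turn about z gives the same grasp; the last joint's range is limited). The gripper opens to 85 mm and grips with 20 to 120 N. Pads are 22 mm wide; open, the fingers measure 114 mm over their backs; the gripper's body (76 mm by 85 mm) begins 54 mm behind the grasp point. The pads swing forward as they close: fully open they stand 13 mm farther back than shut.
Start: joints at [1.242, 0.521, -0.036, 1.599, 0.021, 1.021, -0.113], TCP at [0.16, -0.604, 0.405] pointing down, gripper open.
Joint ranges: [-2.91, 2.91], [-0.3, 2.13], [-1.5, 1.42], [0.17, 2.43], [-1.26, 4.41], [0.16, 1.93], [-2.52, 2.52]. Speed limits (rad/s): [1.89, 1.89, 2.39, 2.39, 3.01, 3.01, 3.01].

INTERFACE

Orientations are given as [roll, pitch, yaw] about the fixed x, y, z axes, in that order (R = Rz(yaw) Ry(pitch) Rx(roll)).
In Python, from workcell import bot gives the robot as it stands.
- The arm moves only by the tool step_arm, never from a script. Its argument "plan" is a list that holds one entry, the list of rows, each a list of 4 numbers: the shift along the world's x, y, z in cm, then the turn about the world's z in rad. A call has 1 to 12 rows; each row is the pose to reach, as a shift and turn from the pose measured when the call began; what a row does not reach only later rows make up. A row lasts 1/12 s, in which the tool goes at most 41.7 mm and 7.16 degrees, less where a joint would pass 70% of its speed; a pose out of reach is approached as far as the arm can. A call with a gripper value outside its range is refused whole. "jaw" is the closure, from 0 (fully open) to 1 (shut), set as the call begins (left out, the last holds). The fingers move at their own pace and stop on an object; "force" is the grip in N (left out, the last holds). Time passes only in rows, so rows that repeat a pose let the fingers close. It gives the time, the measured TCP pose, the force and the opening at its end, in the units of the state.
- bot.observe(): the state, without advancing time (a new reading comes with each control period).
- bot.grab_frame(name): name is "side" or "top" or "wrist"; returns a dict with "pixels" (480x640x3 uint8, blue, green, red), "mtx" (3x3 intrinsics, pixels), "k1" (the pictures are not rectified: a ray, as slopes to the right and down, at radius r is drawn at 1 + k1 r^2 times it, then the intrinsics apply), "R" (3x3) and "t" (3): a world point X has camera coordinates R X + t. Camera axes: x right, y down, z forward; pixel columns grow to the right and rows downward; lengths in m; the calibration is good to about 2 mm. A picture is of the moment at which its call begins. There is no depth.
- bot.job_done(): hands the job in, once; it reports no verdict.
The state is a dict: "clock": time; "qpos": joint angles; "qd": joint speeds; "joint_efforts": joint torques, N m; "position": TCP position; "tool_rot": TCP orientation; "force": force on the tool from outside, world axes, zero at the start; "moment": the same for the moment, N m; "grip_width": finger opening in m.
Only numpy, scipy, OpenCV 4.12 (cv2) and the standard library are available. Lean on these libraries where they do the work, as an engineer would, in place of code of your own. Each camera call takes 0.05 s, during which the arm holds its last target.

TASK

Rebuild the little steamer rack: slide the octagonal slotted drip plate down onto the rack's splined hub with its tab on the side opposite the rack's own fixed tab, as near as the splines allow, then the round cup plate on top of it with its tab back over the rack's tab. Let each plate go fully home, flat, and feel for the splines with light hand pressure (never more than about 30 N); leave the plates let go and the iron, jar, scoop and whisk where they are.

Things in the scene. Friction and masses are not known exactly. Their poses are not given: they have to be found in the camera images.
- rack: Steamer rack; its rubber foot is fixed to the ledge and gives 0.12 mm per N and twists 0.25 rad per Nm. Round pan (116 mm across, top face 24 mm up, four small cups) with one flat tab, above it a round collar 54 mm across whose flat top (the shoulder) is 40 mm up, and from there the splined hub. Origin on the hub axis at ledge level; x axis towards the rack's tab, z up.
- rack_shoulder (a point): On the hub axis at the shoulder, 40 mm above the ledge; x axis towards the rack's tab, z up. The drip plate's underside rests here when home; the cup plate's rests on the drip plate's collar, 24 mm higher.
- rack_pilot (a point): Tip of the hub's pilot pin, on the axis 96 mm above the ledge: a pin of 11.4 mm diameter, 12 mm tall, the top 6 mm a cone, standing on the flat top of the hub's steel cross (four splines, each 7 mm thick, 40 mm tip to tip, unchamfered, from 40 to 84 mm above the ledge). The cross sits turned up to 0.45 rad either way from the rack's x axis; this is not measured. It will not turn: find it by touch.
- rack_tab (a point): Centre of the rack's fixed tab, 66 mm from the hub axis.
- drip_center (a point): Drip plate, loose: octagonal aluminium plate 112 mm across flats, 4 mm thick, dark radial slots, one flat tab reaching 78 mm from the axis; 0.10 to 0.17 kg. Hollow octagonal collar in its middle, 54 mm across flats, top 24 mm above the underside, flats facing along and square to the tab: grip it there from above. Point on the axis, 12 mm above the underside; x towards the tab, z up.
- cup_center (a point): Cup plate, loose: round aluminium plate 116 mm across, 4 mm thick, four round cups (28 mm across, 4 mm tall, centred 43 mm out, at 45 degrees to the tab), 0.12 to 0.20 kg. Same tab, collar and bore as the drip plate; grip it likewise. Point on the axis, 12 mm above the underside; x towards the tab, z up.
- drip_plate: Drip plate, origin on its axis at the underside. Bore of either plate: four square teeth, 8 mm tall from the underside, leave a cross-shaped hole with 9.5 mm wide slots in line with and square to the tab. It drops over the pilot pin (1 mm play), rests on the cross's top, and slides down the splines only when turned in line within about 0.07 rad.
- cup_plate: Cup plate, origin on its axis at the underside.
- drip_tab (a point): Centre of the drip plate's tab (24 x 22 x 4 mm), 66 mm from its axis, 2 mm above the underside.
- cup_tab (a point): Centre of the cup plate's tab (24 x 22 x 4 mm), 66 mm from its axis, 2 mm above the underside.
- iron: Charcoal box iron, about 190 x 100 x 121 mm, bystander; origin under its middle.
- jar: Capped glass jar, 70 mm across, 100 mm tall, bystander; origin under its middle.
- scoop: Red plastic scoop, about 180 x 60 x 35 mm, bystander; origin under its middle.
- whisk: Steel whisk lying down, about 240 x 44 x 44 mm, bystander; origin under its middle.

How it is judged:
By the outcome, as a careful person would: the job done as asked, in the order asked, and still so for the second after the job is handed in, with the robot touching nothing.
It also fails if it takes over 72 s, if anything falls off the work surface, if the arm or the gripper's body presses on something with over 40 N, if the wrist force passes 120 N, or if a joint passes its speed limit or range.

## Working session

There is one attempt and no reset: what is moved stays moved. The work goes in short steps, Python scripts to look and compute and a tool call to move; the robot and the scene stay as the last step left them, time stands still between calls to the robot, and variables do not carry over. Pictures are saved under pics/ and viewed, and the job is handed in when it is done.

Besides the shell and the picture viewer there is one more tool, called after ">>>" by a JSON object that holds its "op" and its "data", one argument or row to a line. step_arm: Moves the arm, as the interface text tells. Its arguments: {"type":"object","properties":{"plan":{"type":"array"},"jaw":{"type":"number"},"force":{"type":"number"}},"required":["plan"]}

```bash
ls; mkdir -p pics; cat > h.py <<'E'
import numpy as np,cv2,pickle
from workcell import bot
def grab(n,tag):
    f=bot.grab_frame(n); cv2.imwrite(f'pics/{tag}.png',f['pixels']); pickle.dump({k:np.array(v) for k,v in f.items()},open(f'pics/{tag}.pkl','wb')); return f
def load(tag): return pickle.load(open(f'pics/{tag}.pkl','rb'))
def ray(f,u,v):
    K=f['mtx'];xd=np.array([(u-K[0,2])/K[0,0],(v-K[1,2])/K[1,1]])
    x=xd.copy();k=float(f['k1'])
    for _ in range(50): x=xd/(1+k*(x@x))
    d=f['R'].T@np.array([x[0],x[1],1]);o=-f['R'].T@f['t'];return o,d
def atz(f,u,v,z):
    o,d=ray(f,u,v);return o+d*(z-o[2])/d[2]
def proj(f,X):
    X=np.atleast_2d(X);c=X@f['R'].T+f['t'];s=c[:,:2]/c[:,2:];r=(s**2).sum(1,keepdims=True);s=s*(1+float(f['k1'])*r)
    return s*[f['mtx'][0,0],f['mtx'][1,1]]+[f['mtx'][0,2],f['mtx'][1,2]]
E
python3 - <<'E'
from h import *
for n in ['side','top','wrist']:
    f=grab(n,n+'0'); print(n,f['mtx'].tolist() if hasattr(f['mtx'],'tolist') else f['mtx'],f['k1'],f['R'],f['t'])
print(bot.observe(), bot.grip_point_offset)
E
```

```text
pics
side [[470.1550679809913, 0.0, 325.7202001039492], [0.0, 470.1550679809913, 246.51182441101045], [0.0, 0.0, 1.0]] 0.02763130835612494 [[-0.77566879 -0.63090326  0.01729176]
 [-0.46959163  0.55860419 -0.68369953]
 [ 0.42168902 -0.53844445 -0.72955873]] [0.48739099 0.33370629 0.99636633]
top [[474.8699002222415, 0.0, 316.14484210558845], [0.0, 474.8699002222415, 237.13660110395176], [0.0, 0.0, 1.0]] -0.10826529116674603 [[-9.01937625e-03 -9.99959069e-01 -7.15661505e-04]
 [-9.77713806e-01  8.96884615e-03 -2.09750504e-01]
 [ 2.09748337e-01 -1.19210658e-03 -9.77754680e-01]] [0.0049431  0.64717585 1.02458212]
wrist [[417.62779158671594, 0.0, 314.70434763703054], [0.0, 417.62779158671594, 243.34604888503083], [0.0, 0.0, 1.0]] 0.027505628532732022 [[ 2.57218961e-01 -9.66352928e-01 -6.51130745e-04]
 [-9.13731304e-01 -2.43431606e-01  3.25324695e-01]
 [-3.14536977e-01 -8.30847214e-02 -9.45602146e-01]] [-0.62466271 -0.04367182  0.38003338]
{'clock': 0.15, 'qpos': array([ 1.24178979,  0.52187021, -0.03633691,  1.59984923,  0.02118804,
        1.0210975 , -0.11282246]), 'qd': array([ 0.00102502, -0.00305085,  0.00105492, -0.00115675,  0.00208413,
        0.0001525 ,  0.00137923]), 'joint_efforts': array([ 2.43432056e-03, -9.27397156e+01,  1.98107176e+00, -3.70060658e+01,
        1.80665217e-02,  6.36574419e-03, -3.84165233e-07]), 'position': array([ 0.15991772, -0.60409593,  0.40427203]), 'tool_rot': array([ 3.14155196e+00,  8.39037173e-04, -1.31202311e+00]), 'force': array([-0.38976341,  0.01894444,  0.31860488]), 'moment': array([-0.03848286, -0.02012029, -0.01034212]), 'grip_width': 0.085556981011251} 0.1547
```

View pics/top0.png

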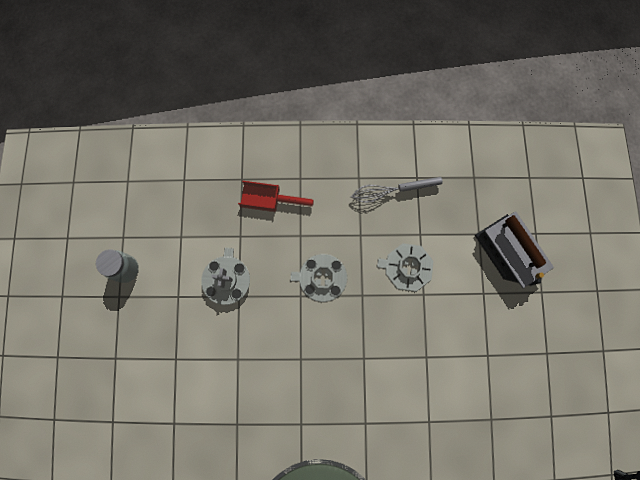

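View pics/side0.png

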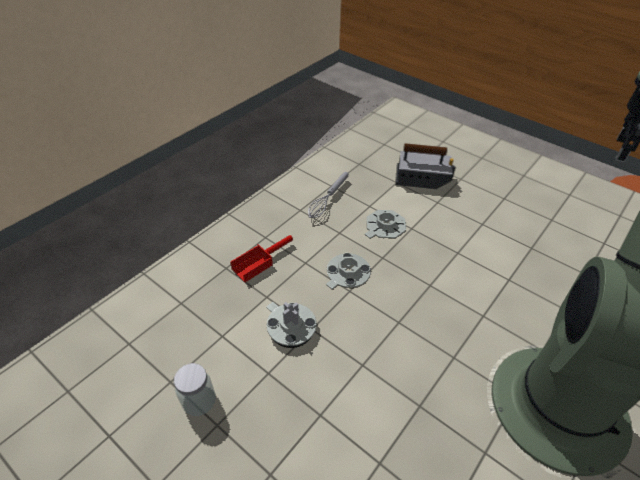

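View pics/wrist0.png

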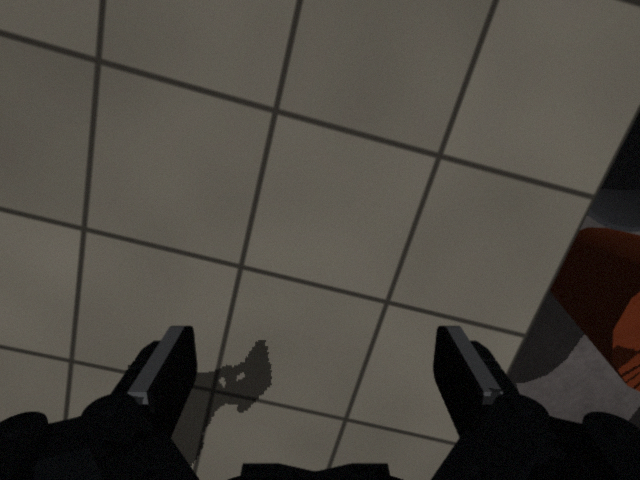

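```bash
python3 - <<'E'
from h import *
t=cv2.imread('pics/top0.png');s=cv2.imread('pics/side0.png')
a=[cv2.resize(t[235:321,x:x+86],None,fx=3.9,fy=3.9,interpolation=cv2.INTER_CUBIC) for x in (367,282,185)]
b=[cv2.resize(s[y:y+76,x:x+76],None,fx=3.9*86/76,fy=3.9*86/76,interpolation=cv2.INTER_CUBIC)for x,y in((348,186),(310,232),(253,285))]
b=[cv2.resize(i,(335,335)) for i in b]
im=np.vstack([np.hstack(a),np.hstack(b)]); print(im.shape); cv2.imwrite('pics/crop0.png',cv2.resize(im,(800,533)))
f=load('top0')
for n,u,v,z in [('drip',409,268,.024),('driptab',383,264,.004),('cup',323,277,.024),('ctab',296,277,.004),('rack',225,280,.024),('rtab',228,253,.02)]:print(n,atz(f,u,v,z))
f=load('side0')
for n,u,v,z in [('drip',387,222,.024),('cup',349,266,.024),('rack',291,324,.024)]:print(n,atz(f,u,v,z))
E
```

```text
(670, 1005, 3)
drip [ 0.57975434 -0.22092147  0.024     ]
driptab [ 0.59315141 -0.1620604   0.004     ]
cup [ 0.56050293 -0.01629225  0.024     ]
ctab [0.56363818 0.04821643 0.004     ]
rack [0.55509609 0.21543678 0.024     ]
rtab [0.62064173 0.21082942 0.02      ]
drip [ 0.57494998 -0.20911382  0.024     ]
cup [ 0.55800963 -0.0085019   0.024     ]
rack [0.55391641 0.22010084 0.024     ]
```

View pics/crop0.png

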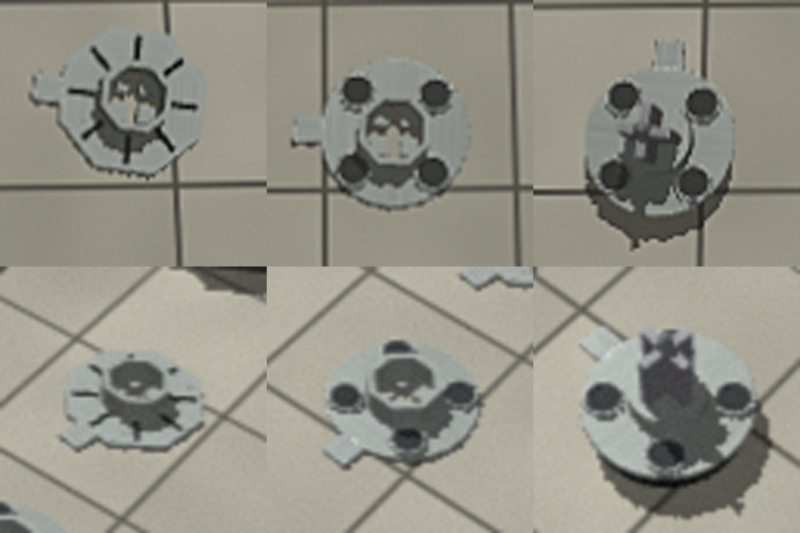

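```bash
python3 - <<'E'
from h import *
from scipy.spatial.transform import Rotation as Ro
f=load('wrist0');c=-f['R'].T@f['t'];s=bot.observe();T=Ro.from_euler('xyz',s['tool_rot']).as_matrix()
print(T.T@(c-s['position'])); print((f['R']@T).round(3)); print(T.round(3))
for z in(.0,.04): print(z,T.T@(atz(f,320,240,z)-s['position']))
E
```

```text
[-8.59229788e-05 -8.31872531e-02  3.11075679e-02]
[[ 1.    -0.001 -0.   ]
 [ 0.001  0.946 -0.325]
 [ 0.001  0.325  0.946]]
[[ 0.256 -0.967 -0.   ]
 [-0.967 -0.256  0.001]
 [-0.001  0.    -1.   ]]
0.0 [0.00514569 0.04183769 0.40426956]
0.04 [0.0045849  0.02843598 0.36426947]
```

>>> {"op": "step_arm", "data": {
  "plan": [
    [[3,3,0,0],[6,6,0,-0.1],[9,8,0,-0.2],[12,11,0,-0.3],[15,14,0,-0.4],[18,16.5,0,-0.48],[21,19,0,-0.48],[24,22,0,-0.48],[27,25,0,-0.48],[30,28,0,-0.48],[33,31,0,-0.48],[35,33,0,-0.48]]
  ]
}}

```text
clock: 1.15
position: [0.512, -0.271, 0.4042]
tool_rot: [-3.141, 0.002, -1.79]
force: [1.0, -0.2, 0.6]
grip_width: 0.0854
```

>>> {"op": "step_arm", "data": {
  "plan": [
    [[3,2.5,0,0],[6.5,5,0,0],[6.5,5,0,0],[6.5,5,0,0]]
  ]
}}

```text
clock: 1.48
position: [0.5787, -0.2185, 0.4035]
tool_rot: [3.141, 0.003, -1.786]
force: [-1.2, -0.0, -0.5]
grip_width: 0.0857
```

```bash
python3 - <<'E'
from h import *
grab('wrist','w1');s=bot.observe();print(s['position'],s['tool_rot'],s['force'])
E
```

```text
[ 0.57740598 -0.22027883  0.40360377] [ 3.14087604e+00  1.73678364e-03 -1.78815249e+00] [-0.233831   -0.85239023 -0.10202267]
```

View pics/w1.png

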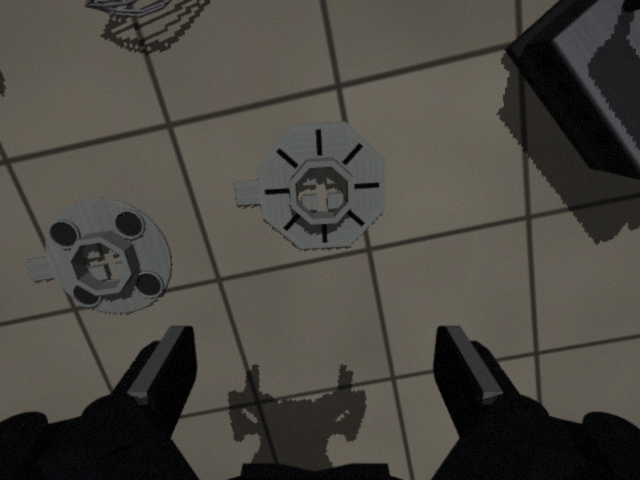

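```bash
cat >> h.py <<'E'
def model(f,p,kind):
    x,y,z0,th=p;c,s=np.cos(th),np.sin(th)
    def W(P): P=np.asarray(P,float);return np.c_[x+c*P[:,0]-s*P[:,1],y+s*P[:,0]+c*P[:,1],z0+P[:,2]]
    L=[]
    def ngon(af,z,n=8):
        if n>8: a=np.arange(n+1)*2*np.pi/n;r=af/2
        else: a=np.pi/8+np.arange(9)*np.pi/4;r=af/2/np.cos(np.pi/8)
        return np.c_[r*np.cos(a),r*np.sin(a),0*a+z]
    tab=lambda z:np.array([[.054,-.012,z],[.078,-.012,z],[.078,.012,z],[.054,.012,z]])
    if kind=='drip': L=[ngon(.112,.004),ngon(.054,.024),tab(.004)]
    if kind=='cup': L=[ngon(.116,.004,48),ngon(.054,.024),tab(.004)]
    if kind=='rack': L=[ngon(.116,.024,48),ngon(.054,.040,48),tab(.024)]
    return [proj(f,W(l)) for l in L]
def overlay(tag,ps,out,crop,sc):
    f=load(tag);u,v,w,h=crop;im=cv2.resize(f['pixels'][v:v+h,u:u+w],None,fx=sc,fy=sc,interpolation=cv2.INTER_CUBIC)
    for p,k in ps:
        for l in model(f,p,k): cv2.polylines(im,[np.int32(((l-[u,v])+.5)*sc*8)],False,(0,0,255),1,cv2.LINE_AA,3)
    cv2.imwrite(f'pics/{out}.png',im)
E
python3 - <<'E'
from h import *
f=load('w1')
c=atz(f,321,190.5,.024);t=atz(f,246,193.5,.004);print(c,t,np.arctan2(*(t-c)[1::-1]))
c2=atz(f,103,263,.024);t2=atz(f,40,269,.004);print(c2,t2,np.arctan2(*(t2-c2)[1::-1]))
overlay('w1',[([*c[:2],0,np.arctan2(*(t-c)[1::-1])],'drip'),([*c2[:2],0,np.arctan2(*(t2-c2)[1::-1])],'cup')],'o1',(20,100,380,230),2.1)
E
```

```text
[ 0.58792934 -0.22552259  0.024     ] [ 0.59530253 -0.15869131  0.004     ] 1.4609152234529659
[ 0.5646514  -0.02194641  0.024     ] [0.56589545 0.04981853 0.004     ] 1.5534630036202872
```

View pics/o1.png

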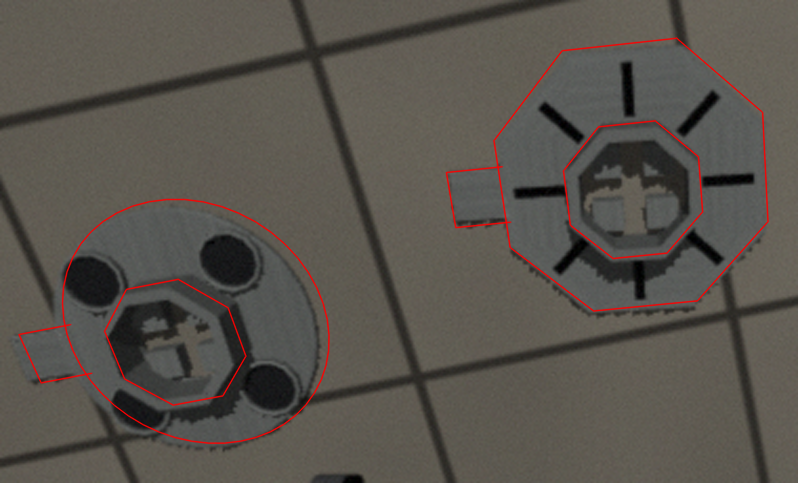

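```bash
cat >> h.py <<'E'
from scipy.optimize import minimize
def score(f,g,p,k):
    tot=0;n=0
    for l in model(f,p,k):
        for a,b in zip(l[:-1],l[1:]):
            d=b-a;L=np.hypot(*d);m=max(2,int(L*2));P=a+np.linspace(0,1,m)[:,None]*d
            nrm=np.array([-d[1],d[0]])/(L+1e-9)
            gx=cv2.remap(g[0],P[:,0].astype('f4'),P[:,1].astype('f4'),1).ravel();gy=cv2.remap(g[1],P[:,0].astype('f4'),P[:,1].astype('f4'),1).ravel()
            tot+=np.minimum(np.abs(gx*nrm[0]+gy*nrm[1]),60).sum();n+=m
    return tot/n
def fit(tags,p0,k,z0=0):
    S=[]
    for t in tags:
        f=load(t);im=cv2.cvtColor(f['pixels'],6).astype('f4');S.append((f,im))
    x=np.array(p0,float)
    for s in (3,1.5,.8):
        G=[(f,(lambda b:(cv2.Sobel(b,5,1,0,scale=.25),cv2.Sobel(b,5,0,1,scale=.25)))(cv2.GaussianBlur(im,(0,0),s))) for f,im in S]
        fun=lambda q:-sum(score(f,g,[q[0],q[1],z0,q[2]],k) for f,g in G)
        best=None
        for dx in(-.004,0,.004):
            for dy in(-.004,0,.004):
                for dt in(-.08,0,.08):
                    q=x+[dx*s/2,dy*s/2,dt*s/2];v=fun(q)
                    if best is None or v<best[0]:best=(v,q)
        x0=best[1]
        r=minimize(fun,x0,method='Nelder-Mead',options=dict(initial_simplex=np.array([x0,x0+[.003,0,0],x0+[0,.003,0],x0+[0,0,.05]]),xatol=1e-5,fatol=1e-4))
        x=r.x
    return x,r.fun
E
python3 - <<'E'
from h import *
for T in (['w1'],['top0'],['side0']):
    print(T,'drip',fit(T,[.585,-.222,1.4],'drip'),'cup',fit(T,[.563,-.02,1.54],'cup'))
    if T[0]!='w1':print('rack',fit(T,[.557,.217,-.03],'rack'))
p=fit(['w1'],[.585,-.222,1.4],'drip')[0];q=fit(['w1'],[.563,-.02,1.54],'cup')[0]
overlay('w1',[([*p[:2],0,p[2]],'drip'),([*q[:2],0,q[2]],'cup')],'o2',(20,100,380,230),2.1)
E
```

```text
['w1'] drip (array([ 0.57850876, -0.22556274,  1.57252527]), np.float64(-8.280276514549623)) cup (array([ 0.55653009, -0.0152266 ,  1.4429063 ]), np.float64(-9.18324582877359))
['top0'] drip (array([ 0.58338084, -0.2206254 ,  1.41997398]), np.float64(-18.857240190606337)) cup (array([ 0.55956283, -0.01214235,  1.51412337]), np.float64(-20.648015564060632))
rack (array([ 0.53795892,  0.21571185, -0.24782773]), np.float64(-23.243429379610433))
['side0'] drip (array([ 0.58181529, -0.21791153,  1.41432515]), np.float64(-22.95959373414571)) cup (array([ 0.55788658, -0.01111937,  1.74585713]), np.float64(-23.49094505696049))
rack (array([ 0.55452484,  0.21745263, -0.03932239]), np.float64(-24.87146789389792))
```

View pics/o2.png

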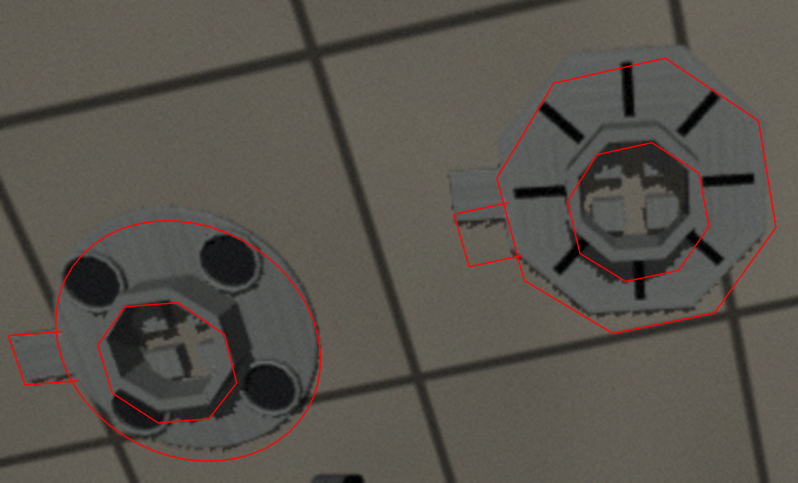

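```bash
python3 - <<'E'
from h import *
f=load('w1');P=lambda x,y,z=.004:atz(f,20+x/2.1-.25,100+y/2.1-.25,z)[:2]
sl=[((515,193),(752,179)),((627,63),(640,297)),((543,105),(720,260)),((716,95),(558,270))]
for a,b in sl:
    A,B=P(*a),P(*b);d=A-B;print((A+B)/2,np.hypot(*d),np.arctan2(d[1],d[0]))
print(P(476,197),P(633,188,.024))
f=load('top0')
im=f['pixels'][235:321,367:453];cv2.imwrite('pics/c2.png',cv2.resize(im,(774,774)[:2] and (600,600),interpolation=cv2.INTER_CUBIC))
ps=[]
overlay('top0',[([.5834,-.2206,0,1.42],'drip'),([.5596,-.0121,0,1.514],'cup'),([.5545,.2175,0,-.039],'rack')],'o3',(190,235,250,80),3.2)
overlay('side0',[([.5834,-.2206,0,1.42],'drip'),([.5596,-.0121,0,1.514],'cup'),([.5545,.2175,0,-.039],'rack')],'o4',(255,195,160,160),3.7)
E
```

```text
[ 0.58564155 -0.22550781] 0.10076035650754275 1.4172265276186435
[ 0.58591443 -0.22584929] 0.10032975042921767 -0.1531516074389158
[ 0.58607772 -0.22601795] 0.10045619691514326 0.6355676991571726
[ 0.58577277 -0.22605462] 0.1002696705519124 -0.9394015081613353
[ 0.59517186 -0.15904131] [ 0.58892287 -0.22588688]
```

View pics/o3.png

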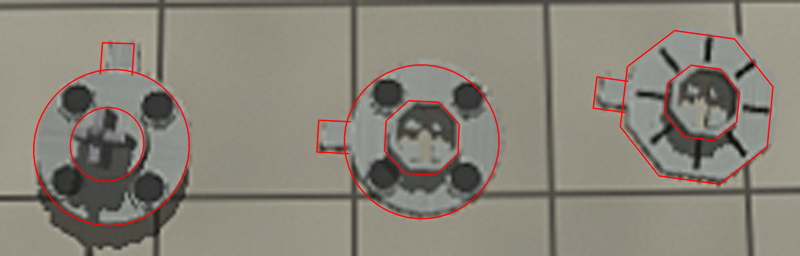

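View pics/o4.png

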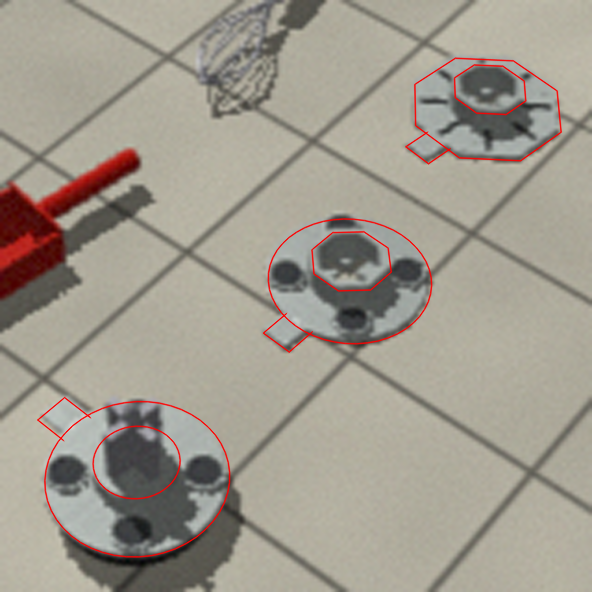

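>>> {"op": "step_arm", "data": {
  "plan": [
    [[0.1,0,-1,0.12],[0.2,0,-2,0.24],[0.3,0,-3,0.36],[0.4,0,-4,0.48],[0.5,0,-5,0.6],[0.6,0,-6,0.72],[0.6,0,-7,0.84],[0.6,0,-8,0.96],[0.6,-0.1,-9,1.08],[0.6,-0.1,-10,1.2],[0.6,-0.1,-10,1.32],[0.6,-0.1,-10,1.44]]
  ]
}}

```text
clock: 2.53
position: [0.5823, -0.2226, 0.303]
tool_rot: [3.14, 0.003, -0.344]
force: [0.3, -0.4, -0.3]
grip_width: 0.0854
```

>>> {"op": "step_arm", "data": {
  "plan": [
    [[0,0,0,0.12],[0,0,0,0.195],[0,0,0,0.195],[0,0,0,0.195],[0,0,0,0.195]]
  ]
}}

```text
clock: 2.95
position: [0.5819, -0.2232, 0.303]
tool_rot: [3.14, 0.003, -0.153]
force: [0.2, -0.7, 0.1]
grip_width: 0.0852
```

```bash
python3 - <<'E'
from h import *
f=grab('wrist','w2');s=bot.observe();print(s['position'],s['tool_rot'],s['force'])
overlay('w2',[([.5834,-.2206,0,1.418],'drip')],'o5',(120,60,400,300),2)
E
```

```text
[ 0.58205252 -0.22290746  0.30304362] [ 3.13969693e+00  3.11322089e-03 -1.51868591e-01] [ 0.24739938  0.38580049 -0.93979336]
```

View pics/o5.png

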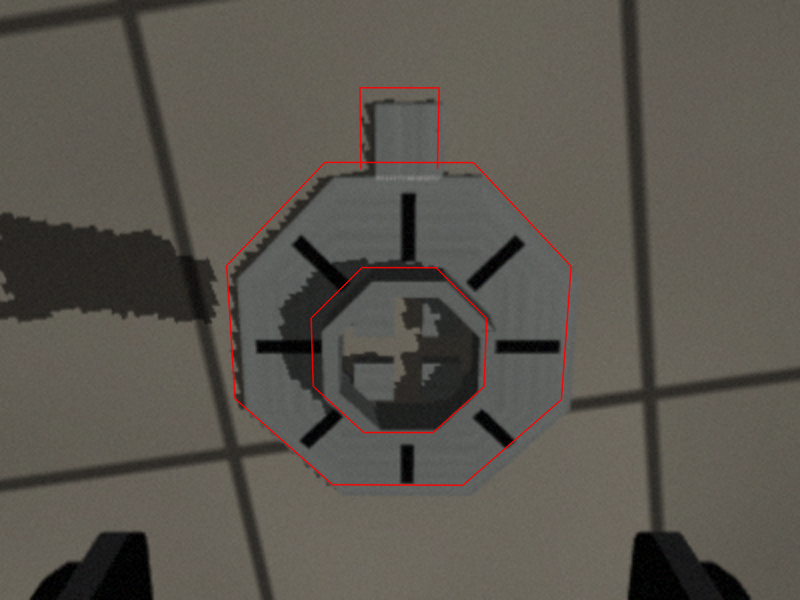

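```bash
python3 - <<'E'
from h import *
f=load('w2');P=lambda x,y,z=.004:atz(f,120+x/2-.25,60+y/2-.25,z)[:2]
for a,b in [((408,194),(406,482)),((257,347),(559,346.5)),((298,240),(508,440)),((519,241),(306,441))]:
    A,B=P(*a),P(*b);d=A-B;print((A+B)/2,np.hypot(*d),np.arctan2(d[1],d[0]))
E
```

```text
[ 0.58585869 -0.22560697] 0.10120681255547438 1.4194593874848247
[ 0.58614726 -0.22573134] 0.10150205210955075 2.9930770165850977
[ 0.58608881 -0.22476091] 0.09974591241106276 2.209631568619306
[ 0.58629383 -0.22519412] 0.09993504130331345 0.6303526873956103
```

>>> {"op": "step_arm", "data": {
  "plan": [
    [[0.4,-0.26,-2,0],[0.4,-0.26,-5,0],[0.4,-0.26,-8,0],[0.4,-0.26,-10,0],[0.4,-0.26,-11.5,0],[0.4,-0.26,-12.5,0],[0.4,-0.26,-12.5,0],[0.4,-0.26,-12.5,0]]
  ]
}}

```text
clock: 3.67
position: [0.5863, -0.2255, 0.1785]
tool_rot: [3.14, 0.003, -0.152]
force: [-0.7, -0.5, 0.8]
grip_width: 0.0851
```

>>> {"op": "step_arm", "data": {
  "plan": [
    [[0,0,0,0],[0,0,0,0],[0,0,0,0],[0,0,0,0],[0,0,0,0],[0,0,0,0]]
  ],
  "jaw": 0.5,
  "force": 20
}}

```text
clock: 4.17
position: [0.5867, -0.2257, 0.1797]
tool_rot: [3.139, 0.001, -0.152]
force: [-1.0, 1.1, 8.8]
grip_width: 0.0532
```

```bash
python3 - <<'E'
from h import *
f=grab('wrist','w3');s=bot.observe();print(s['position'],s['tool_rot'],s['force'],s['grip_width'])
E
```

```text
[ 0.58667005 -0.22569244  0.17969531] [ 3.13918063e+00  1.18224196e-03 -1.52544019e-01] [-1.09508374 -0.20708379  7.9777938 ] 0.053633291086700834
```

View pics/w3.png

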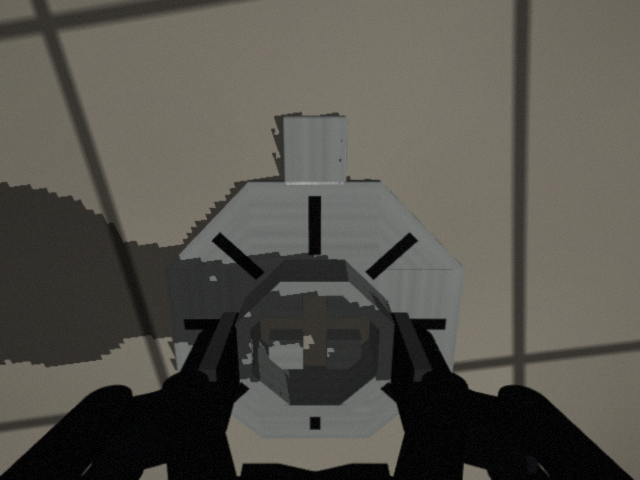

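>>> {"op": "step_arm", "data": {
  "plan": [
    [[0,0,0,0],[0,0,0,0],[0,0,0.3,0],[0,0,0.6,0],[0,0,0.9,-0.1],[0,0,0.9,-0.22],[0,0,0.9,-0.34],[0,0,0.9,-0.46],[0,0,0.9,-0.58],[0,0,0.9,-0.7],[0,0,0.9,-0.82],[0,0,0.9,-0.94]]
  ],
  "jaw": 0
}}

```text
clock: 5.22
position: [0.5867, -0.2257, 0.1891]
tool_rot: [3.139, 0.001, -1.098]
force: [-0.3, 0.2, -0.7]
grip_width: 0.0856
```

>>> {"op": "step_arm", "data": {
  "plan": [
    [[0,0,0,-0.12],[0,0,0,-0.24],[0,0,0,-0.36],[0,0,0,-0.48],[0,0,0,-0.6],[0,0,0,-0.63],[0,0,0,-0.63],[0,0,0,-0.63]]
  ]
}}

```text
clock: 5.88
position: [0.5868, -0.2255, 0.1892]
tool_rot: [3.14, 0.001, -1.724]
force: [0.6, 0.7, 0.3]
grip_width: 0.0852
```

```bash
python3 - <<'E'
from h import *
s=bot.observe();print(s['position'],s['tool_rot'],s['force'],s['grip_width'])
f=grab('wrist','w4')
E
```

```text
[ 0.58681509 -0.22550839  0.18919265] [ 3.13960769e+00  1.15357763e-03 -1.72447179e+00] [0.64330545 0.74867806 0.31954615] 0.08524111346444235
```

View pics/w4.png

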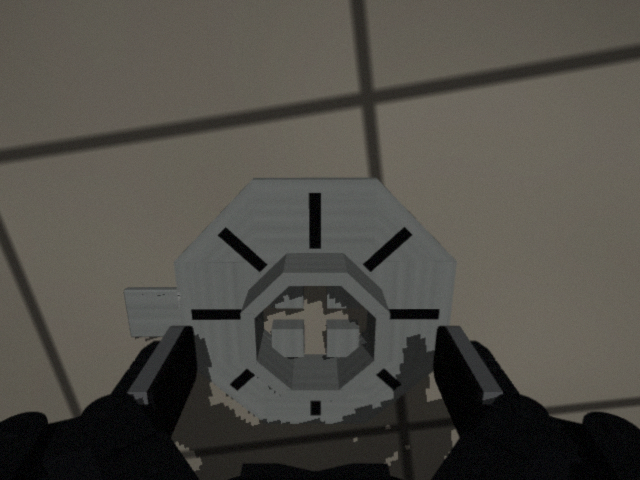

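>>> {"op": "step_arm", "data": {
  "plan": [
    [[0,0,-0.3,0],[0,0,-0.5,0],[0,0,-0.5,0],[0,0,-0.5,0]]
  ]
}}

```text
clock: 6.27
position: [0.5866, -0.2257, 0.1839]
tool_rot: [3.139, 0.001, -1.724]
force: [0.0, 0.5, -0.2]
grip_width: 0.0854
```

>>> {"op": "step_arm", "data": {
  "plan": [
    [[0,0,0,0],[0,0,0,0],[0,0,0,0],[0,0,0,0],[0,0,0,0],[0,0,0,0]]
  ],
  "jaw": 0.8,
  "force": 60
}}

```text
clock: 6.77
position: [0.5867, -0.2257, 0.1843]
tool_rot: [3.139, 0.001, -1.724]
force: [-2.0, 0.8, 6.2]
grip_width: 0.0523
```

```bash
python3 - <<'E'
from h import *
s=bot.observe();print(s['position'],s['tool_rot'],s['force'],s['moment'],s['grip_width'])
E
```

```text
[ 0.58668975 -0.22571484  0.18431794] [ 3.13944256e+00  1.30461508e-03 -1.72433762e+00] [-1.99968391  0.77650712  6.18520375] [0.1472831  0.42868463 0.04330139] 0.05232546763856532
```

>>> {"op": "step_arm", "data": {
  "plan": [
    [[0,0,2,0],[0,0,5,0],[0,0,9,0],[0,0,13,0.1],[0,2,16,0.22],[-0.5,5,19,0.34],[-1,8,21,0.46],[-1.5,11,23,0.58],[-2,14,23.5,0.7],[-2.3,17,23.5,0.82],[-2.5,20,23.5,0.94],[-2.5,23,23.5,1.06]]
  ]
}}

```text
clock: 7.77
position: [0.561, 0.0056, 0.4197]
tool_rot: [3.14, 0.001, -0.658]
force: [-0.0, 0.3, -1.8]
grip_width: 0.0524
```

>>> {"op": "step_arm", "data": {
  "plan": [
    [[0,3,0,0.12],[0,6,0,0.24],[0,9,0,0.36],[0,11,0,0.48],[0,12.3,0,0.6],[0,12.3,0,0.6],[0,12.3,0,0.6],[0,12.3,0,0.6],[0,12.3,0,0.6]]
  ]
}}

```text
clock: 8.52
position: [0.5611, 0.1276, 0.4197]
tool_rot: [3.139, 0.001, -0.062]
force: [0.3, 0.1, -1.7]
grip_width: 0.0522
```

```bash
python3 - <<'E'
from h import *
s=bot.observe();print(s['position'],s['tool_rot'],s['force'],s['moment'],s['grip_width'])
f=grab('wrist','w5')
E
```

```text
[0.56111066 0.12755844 0.41973622] [ 3.13886510e+00  6.77674259e-04 -6.17941378e-02] [ 0.30676349  0.12869329 -1.70677121] [-0.01844286 -0.00483533  0.03453606] 0.052227963020785424
```

View pics/w5.png

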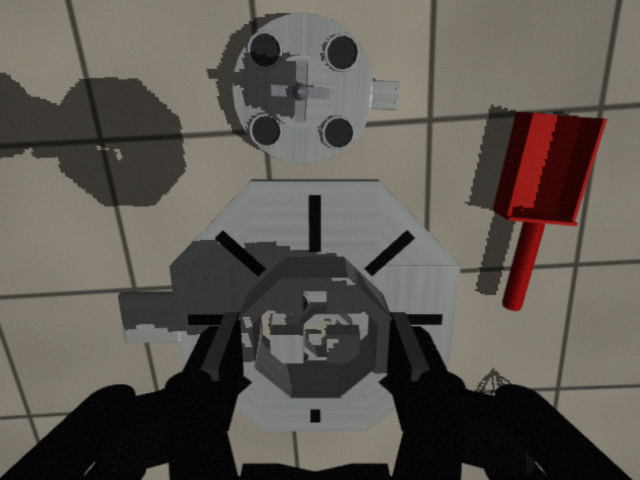

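```bash
python3 - <<'E'
from h import *
f=load('w5');im=f['pixels'][5:170,215:410]
cv2.imwrite('pics/c5.png',cv2.convertScaleAbs(cv2.resize(im,None,fx=4,fy=3.6*4/3.6,interpolation=cv2.INTER_CUBIC)[:600],alpha=1.6))
E
```

```text
(no output)
```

View pics/c5.png

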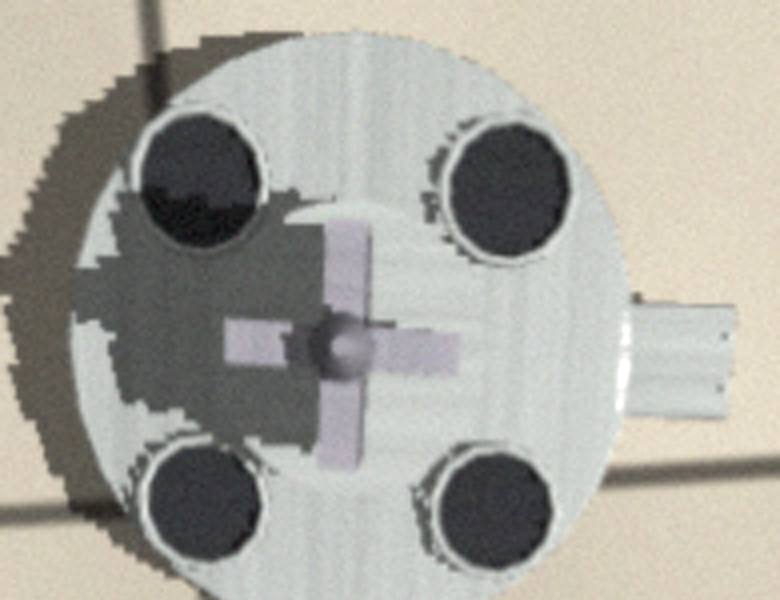

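```bash
python3 - <<'E'
from h import *
f=load('w5');P=lambda x,y,z:atz(f,215+x/4-.375,5+y/4-.375,z)[:2]
an=lambda d:np.arctan2(d[1],d[0])
l,r,t,b=[P(*q,.084) for q in[(225,342),(458,353.5),(348,220),(340,468)]]
print('cross',(l+r)/2,(t+b)/2,np.hypot(*(r-l)),np.hypot(*(t-b)),an(r-l),an(t-b)-np.pi/2)
print('arm centers via edges', P(345,345,.084))
cu=[P(*q,.028) for q in[(201,178),(511,188),(496,511),(205,503)]]
c=sum(cu)/4;print('cups c',c,[np.hypot(*(q-c)) for q in cu],[an(q-c) for q in cu])
print('yaw from cups',an(cu[1]-cu[0]),an(cu[2]-cu[3]),an(cu[1]-cu[2])-np.pi/2,an(cu[0]-cu[3])-np.pi/2)
T=P(735,305,.024),P(728,418,.024),P(637,304,.024),P(628,412,.024)
print('tab',sum(T)/4, an(sum(T)/4-c),np.hypot(*(sum(T)/4-c)), an(T[0]-T[2]),an(T[1]-T[3]))
print('pilot tip',P(350,343,.096))
E
```

```text
cross [0.55561984 0.21571411] [0.55601565 0.21581247] 0.0398056996749646 0.03954536310194307 -0.10585887920816656 -0.10667448926015832
arm centers via edges [0.55622485 0.21613082]
cups c [0.55607676 0.21596906] [np.float64(0.04310237297759732), np.float64(0.04307675548562109), np.float64(0.04303686492093226), np.float64(0.04312477729839771)] [np.float64(2.263856838884026), np.float64(0.7002164351150111), np.float64(-0.8766319980599612), np.float64(-2.4398644962540375)]
yaw from cups -0.08905908325072723 -0.08642385467448936 -0.08866821813020431 -0.08826141535339493
tab [0.62300331 0.20996666] -0.08944709712066035 0.06719518076637765 -0.07325164102384159 -0.11978139226638755
pilot tip [0.55744089 0.21618285]
```

>>> {"op": "step_arm", "data": {
  "plan": [
    [[0,3,0,-0.044],[-0.3,6,0,-0.044],[-0.52,8.4,-2,-0.044],[-0.52,8.83,-5,-0.044],[-0.52,8.83,-8,-0.044],[-0.52,8.83,-11,-0.044],[-0.52,8.83,-12,-0.044],[-0.52,8.83,-12,-0.044],[-0.52,8.83,-12,-0.044]]
  ]
}}

```text
clock: 9.32
position: [0.5563, 0.2159, 0.3007]
tool_rot: [3.139, 0.0, -0.106]
force: [-0.3, -0.1, -1.2]
grip_width: 0.0522
```

```bash
python3 - <<'E'
from h import *
s=bot.observe();print(s['position'],s['tool_rot'],s['force'],s['moment'],s['grip_width'])
f=grab('wrist','w6')
E
```

```text
[0.55628943 0.2158533  0.30065151] [ 3.13913470e+00  3.33829687e-04 -1.06209660e-01] [-0.26457983 -0.05384346 -1.229005  ] [-0.05168492 -0.01440119 -0.02298586] 0.05224416022656969
```

View pics/w6.png

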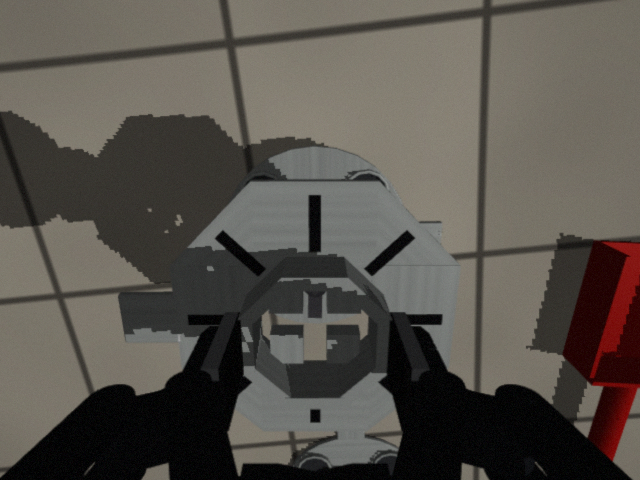

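>>> {"op": "step_arm", "data": {
  "plan": [
    [[0,0,-0.8,0],[0,0,-1.5,0],[0,0,-2,0],[0,0,-2.3,0],[0,0,-2.6,0],[0,0,-2.8,0],[0,0,-2.8,0]]
  ]
}}

```text
clock: 9.95
position: [0.5564, 0.216, 0.273]
tool_rot: [3.14, -0.0, -0.106]
force: [-1.1, 0.3, -1.2]
grip_width: 0.0526
```

```bash
python3 - <<'E'
from h import *
s=bot.observe();print(s['position'],s['tool_rot'],s['force'],s['moment'],s['grip_width'])
E
```

```text
[0.55638418 0.21595488 0.27296687] [ 3.13956166e+00 -4.79946939e-04 -1.06110874e-01] [-1.11511329  0.25467185 -1.21665368] [ 0.05052723 -0.02669649  0.00478714] 0.05264661131764624
```

>>> {"op": "step_arm", "data": {
  "plan": [
    [[-0.03,0,-0.2,0],[-0.03,0,-0.4,0],[-0.03,0,-0.5,0],[-0.03,0,-0.6,0],[-0.03,0,-0.7,0],[-0.03,0,-0.8,0]]
  ]
}}

```text
clock: 10.45
position: [0.5561, 0.216, 0.2649]
tool_rot: [3.14, -0.001, -0.106]
force: [-0.2, 0.2, 0.0]
grip_width: 0.0525
```

```bash
python3 - <<'E'
from h import *
s=bot.observe();print(s['position'],s['tool_rot'],s['force'],s['moment'],s['grip_width'])
E
```

```text
[0.55610065 0.21598487 0.26491235] [ 3.13964237e+00 -5.17776196e-04 -1.06051399e-01] [-0.19366572  0.17906904  0.0431064 ] [ 0.01050846 -0.00326168  0.09072032] 0.05251912601305956
```

>>> {"op": "step_arm", "data": {
  "plan": [
    [[0,0,-0.15,0],[0,0,-0.3,0],[0,0,-0.45,0],[0,0,-0.6,0],[0,0,-0.75,0],[0,0,-0.9,0],[0,0,-1.0,0]]
  ]
}}

```text
clock: 11.03
position: [0.5561, 0.216, 0.2547]
tool_rot: [3.14, -0.0, -0.106]
force: [1.4, 0.1, -1.1]
grip_width: 0.0523
```

```bash
python3 - <<'E'
from h import *
s=bot.observe();print(s['position'],s['tool_rot'],s['force'],s['moment'],s['grip_width'])
E
```

```text
[0.55609993 0.2159773  0.25471044] [ 3.13962119e+00 -4.41302669e-04 -1.06067193e-01] [ 1.38424316  0.10348099 -1.13045048] [-0.01785655  0.00506514 -0.0084665 ] 0.05232117737049369
```

>>> {"op": "step_arm", "data": {
  "plan": [
    [[0,0,-0.4,0],[0,0,-0.8,0],[0,0,-1.2,0],[0,0,-1.6,0],[0,0,-2.0,0],[0,0,-2.3,0],[0,0,-2.6,0],[0,0,-2.7,0],[0,0,-2.7,0]]
  ]
}}

```text
clock: 11.78
position: [0.556, 0.216, 0.2274]
tool_rot: [3.139, -0.0, -0.106]
force: [0.1, -0.3, -0.6]
grip_width: 0.0521
```

>>> {"op": "step_arm", "data": {
  "plan": [
    [[0,0,-0.1,0],[0,0,-0.2,0],[0,0,-0.3,0],[0,0,-0.4,0],[0,0,-0.45,0],[0,0,-0.45,0]]
  ]
}}

```text
clock: 12.28
position: [0.5561, 0.216, 0.2232]
tool_rot: [3.14, -0.0, -0.106]
force: [-2.0, -0.2, 8.2]
grip_width: 0.0522
```

```bash
python3 - <<'E'
from h import *
s=bot.observe();print(s['position'],s['tool_rot'],s['force'],s['moment'],s['grip_width'])
E
```

```text
[0.55607412 0.216033   0.22322933] [ 3.13951684e+00 -3.82323840e-04 -1.06090652e-01] [-2.02007879 -0.21035995  8.21318206] [-0.23262046  0.62930221  0.0064204 ] 0.0521593132035395
```

>>> {"op": "step_arm", "data": {
  "plan": [
    [[0,0,0,0],[0,0,0,0],[0,0,0,0],[0,0,0,0],[0,0,0.5,0],[0,0,1.5,0],[0,0,4,0],[0,0,7,0],[0,0,10,0],[0,-2,14,0],[0,-5,17.5,0],[0,-8,19.5,0.1]]
  ],
  "jaw": 0
}}

```text
clock: 13.28
position: [0.5555, 0.1382, 0.4211]
tool_rot: [3.141, -0.003, -0.005]
force: [1.7, -0.6, 0.8]
grip_width: 0.0855
```

```bash
python3 - <<'E'
from h import *
s=bot.observe();print(s['position'],s['tool_rot'],s['force'],s['moment'],s['grip_width'])
f=grab('wrist','w7')
E
```

```text
[0.55549198 0.13815415 0.42110782] [ 3.14098253 -0.00319085 -0.00503011] [ 1.68608301 -0.58935284  0.81919761] [-0.03119182 -0.08834762 -0.01237799] 0.08548063075562144
```

View pics/w7.png

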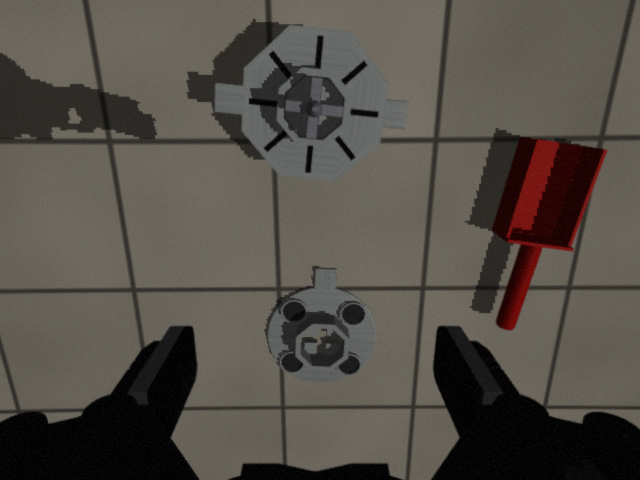

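>>> {"op": "step_arm", "data": {
  "plan": [
    [[0.2,-3,-2,0],[0.4,-6,-4,-0.05],[0.6,-9,-6,-0.05],[0.6,-12,-8,-0.05],[0.6,-15,-10,-0.05],[0.6,-15.5,-12,-0.05],[0.6,-15.5,-12,-0.05],[0.6,-15.5,-12,-0.05],[0.6,-15.5,-12,-0.05]]
  ]
}}

```text
clock: 14.08
position: [0.5634, -0.0234, 0.3061]
tool_rot: [3.138, -0.009, -0.044]
force: [0.8, 0.5, -0.4]
grip_width: 0.0852
```

```bash
python3 - <<'E'
from h import *
s=bot.observe();print(s['position'],s['tool_rot'],s['force'],s['moment'],s['grip_width'])
f=grab('wrist','w8')
cv2.imwrite('pics/c8.png',cv2.convertScaleAbs(cv2.resize(f['pixels'][60:360,120:520],None,fx=2,fy=2,interpolation=cv2.INTER_CUBIC),alpha=1.5))
E
```

```text
[ 0.56344321 -0.02343019  0.3060756 ] [ 3.13813466 -0.00896765 -0.04381514] [ 0.80632031  0.52464213 -0.41052737] [ 0.04672167  0.03116822 -0.07629871] 0.08521319747618444
```

View pics/c8.png

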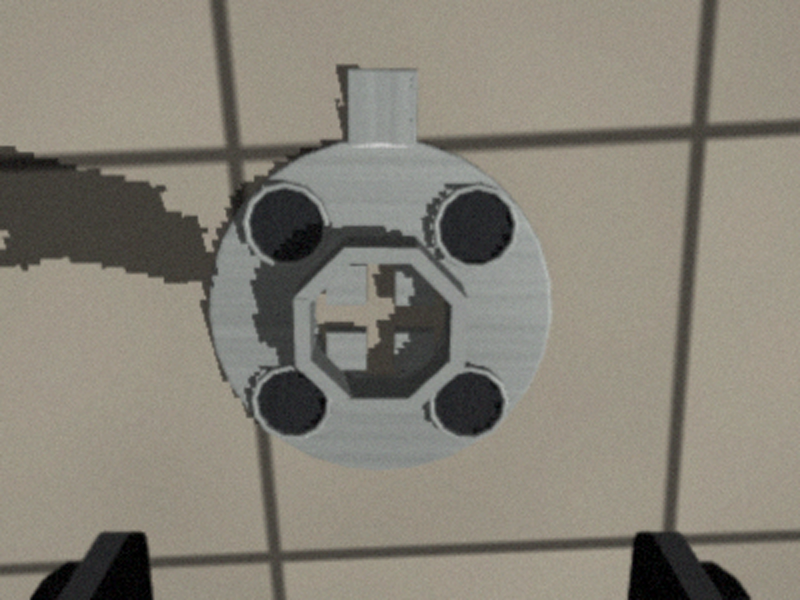

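>>> {"op": "step_arm", "data": {
  "plan": [
    [[0,0,0,0],[0,0,0,0],[0,0,0,0]]
  ]
}}

```text
clock: 14.38
position: [0.5636, -0.0227, 0.307]
tool_rot: [3.138, -0.011, -0.043]
force: [-0.9, 0.0, -0.2]
grip_width: 0.0851
```

```bash
python3 - <<'E'
from h import *
s=bot.observe();print(s['position'],s['tool_rot'],s['qpos'])
f=load('w8');P=lambda x,y,z:atz(f,120+x/2-.25,60+y/2-.25,z)[:2]
an=lambda d:np.arctan2(d[1],d[0])
cu=[P(*q,.008) for q in[(286,223),(478,226),(470,404),(290,402)]]
c=sum(cu)/4;print('cups c',c,[np.hypot(*(q-c)) for q in cu])
print('yaw',an(cu[1]-cu[0])+np.pi/2,an(cu[2]-cu[3])+np.pi/2,an(cu[1]-cu[2]),an(cu[0]-cu[3]))
t=P(382,106,.004);print(t,an(t-c),np.hypot(*(t-c))); print('collar',P(379,322,.024))
E
```

```text
[ 0.56364515 -0.02269721  0.30700196] [ 3.13810136 -0.010638   -0.04258353] [ 0.20575063  0.56965711 -0.37792311  1.83975207  0.29532277  0.77684038
 -0.37107357]
cups c [ 0.56301901 -0.01504193] [np.float64(0.04332276954824944), np.float64(0.04321619426014554), np.float64(0.04347965546617179), np.float64(0.04344307044568181)]
yaw 1.511478336321423 1.5130995741366624 1.518370437951108 1.509519498125853
[0.56633987 0.05129517] 1.5207777380028817 0.06642017387203208
collar [ 0.56252017 -0.01210765]
```

>>> {"op": "step_arm", "data": {
  "plan": [
    [[-0.23,0.81,-2,-0.015],[-0.23,0.81,-4,-0.015],[-0.23,0.81,-6,-0.015],[-0.23,0.81,-8,-0.015],[-0.23,0.81,-10,-0.015],[-0.23,0.81,-11.5,-0.015],[-0.23,0.81,-12.1,-0.015],[-0.23,0.81,-12.1,-0.015],[-0.23,0.81,-12.1,-0.015]]
  ]
}}

```text
clock: 15.13
position: [0.5615, -0.0144, 0.1865]
tool_rot: [3.138, -0.011, -0.057]
force: [0.3, 0.2, -0.6]
grip_width: 0.0854
```

```bash
cat >> h.py <<'E'
from scipy.spatial.transform import Rotation as Ro
def st():
    s=bot.observe();R=Ro.from_euler('xyz',s['tool_rot']).as_matrix()
    print(s['clock'],'tcp',s['position'].round(4),'rot',s['tool_rot'].round(4),'grasp',(s['position']+.165*R[:,2]).round(4),'F',s['force'].round(1),'M',s['moment'].round(2),'w',round(s['grip_width'],4))
E
python3 - <<'E'
from h import *
st();f=grab('wrist','w9')
E
```

```text
15.1333 tcp [ 0.5615 -0.0144  0.1865] rot [ 3.1381 -0.0109 -0.0574] grasp [ 0.5633 -0.0151  0.0215] F [ 0.3  0.2 -0.6] M [0.01 0.03 0.01] w 0.0854
```

View pics/w9.png

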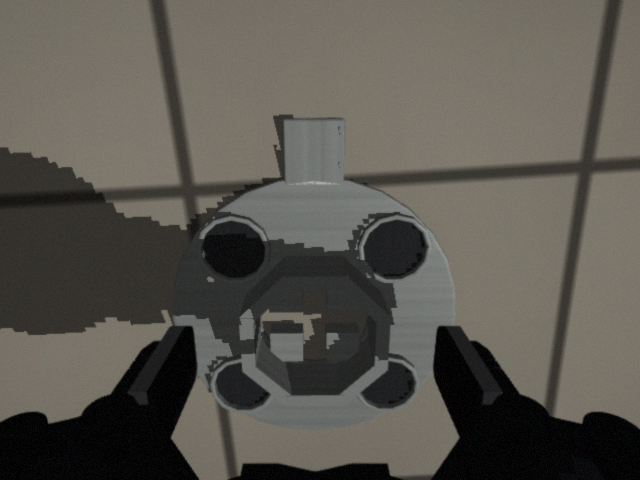

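>>> {"op": "step_arm", "data": {
  "plan": [
    [[0,0,0,0],[0,0,0,0],[0,0,0,0],[0,0,0,0],[0,0,0,0],[0,0,0,0]]
  ],
  "jaw": 0.5,
  "force": 20
}}

```text
clock: 15.68
position: [0.562, -0.0145, 0.1878]
tool_rot: [3.138, -0.013, -0.058]
force: [-1.5, -0.2, 9.5]
grip_width: 0.0533
```

```bash
python3 -c "
from h import *
st()"
```

```text
15.6833 tcp [ 0.562  -0.0145  0.1878] rot [ 3.1381 -0.0129 -0.0577] grasp [ 0.5641 -0.0152  0.0228] F [-1.5 -0.2  9.5] M [-0.03  0.38  0.02] w 0.0533
```

>>> {"op": "step_arm", "data": {
  "plan": [
    [[0,0,0,0],[0,0,0,0],[0,0,0,0],[0,0,0.5,0],[0,0,1.2,0.1],[0,0,1.2,0.22],[0,0,1.2,0.34],[0,0,1.2,0.46],[0,0,1.2,0.58],[0,0,1.2,0.7],[0,0,1.2,0.78],[0,0,1.2,0.785]]
  ],
  "jaw": 0
}}

```text
clock: 16.68
position: [0.5619, -0.0149, 0.2]
tool_rot: [3.138, -0.013, 0.731]
force: [-0.1, 0.7, 0.4]
grip_width: 0.0855
```

>>> {"op": "step_arm", "data": {
  "plan": [
    [[0,0,0,0.12],[0,0,0,0.24],[0,0,0,0.36],[0,0,0,0.48],[0,0,0,0.6],[0,0,0,0.7],[0,0,0,0.77],[0,0,0,0.785],[0,0,0,0.785],[0,0,0,0.785]]
  ]
}}

```text
clock: 17.52
position: [0.562, -0.0149, 0.2]
tool_rot: [3.138, -0.013, 1.512]
force: [-0.0, -0.4, 0.2]
grip_width: 0.0855
```

```bash
python3 - <<'E'
from h import *
st();f=grab('wrist','w10')
E
```

```text
17.5167 tcp [ 0.562  -0.0149  0.2   ] rot [ 3.1383 -0.0129  1.5123] grasp [ 0.5626 -0.0128  0.0351] F [-0.  -0.4  0.2] M [-0.04  0.06  0.01] w 0.0855
```

View pics/w10.png

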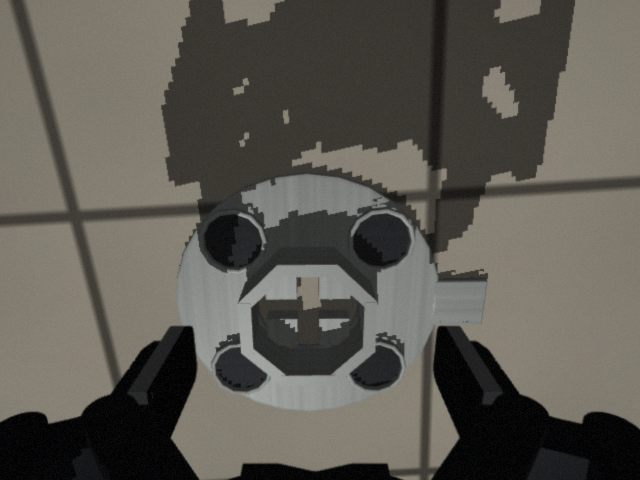

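>>> {"op": "step_arm", "data": {
  "plan": [
    [[0.15,-0.24,-0.4,0],[0.15,-0.24,-0.8,0],[0.15,-0.24,-1.2,0],[0.15,-0.24,-1.3,0],[0.15,-0.24,-1.3,0],[0.15,-0.24,-1.3,0]]
  ]
}}

```text
clock: 18.07
position: [0.5634, -0.0171, 0.1869]
tool_rot: [3.139, -0.013, 1.513]
force: [0.1, -0.5, 0.1]
grip_width: 0.0852
```

```bash
python3 -c "
from h import *
st()"
```

```text
18.0667 tcp [ 0.5634 -0.0171  0.1869] rot [ 3.1385 -0.0129  1.513 ] grasp [ 0.5641 -0.015   0.0219] F [ 0.1 -0.5  0.1] M [-0.    0.06 -0.03] w 0.0852
```

>>> {"op": "step_arm", "data": {
  "plan": [
    [[0,0,0,0],[0,0,0,0],[0,0,0,0],[0,0,0,0],[0,0,0,0],[0,0,0,0]]
  ],
  "jaw": 0.8,
  "force": 60
}}

```text
clock: 18.57
position: [0.5635, -0.017, 0.1875]
tool_rot: [3.138, -0.013, 1.513]
force: [-3.7, -0.9, 10.8]
grip_width: 0.0524
```

```bash
python3 -c "
from h import *
st()"
```

```text
18.5667 tcp [ 0.5635 -0.017   0.1875] rot [ 3.138  -0.0126  1.5129] grasp [ 0.5642 -0.015   0.0225] F [-3.7 -0.9 10.8] M [-0.05  0.76  0.04] w 0.0524
```

>>> {"op": "step_arm", "data": {
  "plan": [
    [[0,0,2,0],[0,0,5,0],[0,0,9,-0.1],[0,0.5,13,-0.2],[0,1,16,-0.32],[0,2,17,-0.44],[0,3,17,-0.56],[0,4,17,-0.66],[0,5,17,-0.76],[0,5,17,-0.8],[0,5,17,-0.8],[0,5,17,-0.8]]
  ]
}}

```text
clock: 19.57
position: [0.5634, 0.0329, 0.3575]
tool_rot: [3.138, -0.012, 0.715]
force: [0.4, -0.1, -1.5]
grip_width: 0.0521
```

>>> {"op": "step_arm", "data": {
  "plan": [
    [[0,2,0,-0.1],[0,4,0,-0.22],[0,6,0,-0.34],[0,8,0,-0.46],[0,10,0,-0.58],[0,11,0,-0.7],[0,11,0,-0.79],[0,11,0,-0.819],[0,11,0,-0.819],[0,11,0,-0.819],[0,11,0,-0.819]]
  ]
}}

```text
clock: 20.48
position: [0.5635, 0.1425, 0.3574]
tool_rot: [3.138, -0.012, -0.102]
force: [0.5, 0.7, -1.3]
grip_width: 0.0519
```

```bash
python3 - <<'E'
from h import *
st();f=grab('wrist','w11')
E
```

```text
20.4833 tcp [0.5635 0.1425 0.3574] rot [ 3.1378 -0.0122 -0.1024] grasp [0.5654 0.1417 0.1924] F [ 0.5  0.7 -1.3] M [ 0.03 -0.01 -0.01] w 0.0519
```

View pics/w11.png

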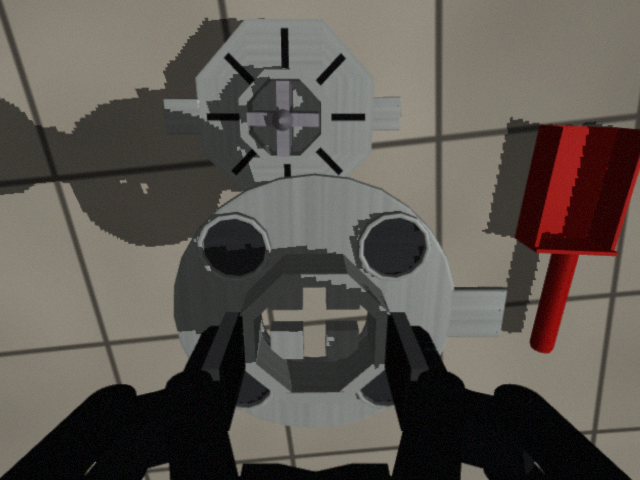

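```bash
python3 - <<'E'
from h import *
f=load('w11');cv2.imwrite('pics/c11.png',cv2.convertScaleAbs(cv2.resize(f['pixels'][10:185,155:415],None,fx=3,fy=3,interpolation=cv2.INTER_CUBIC),alpha=1.5))
E
```

```text
(no output)
```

View pics/c11.png

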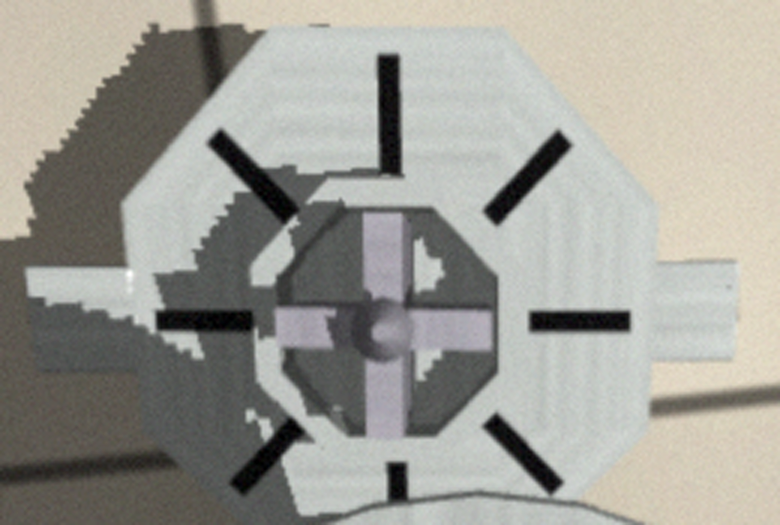

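```bash
python3 - <<'E'
from h import *
f=load('w11');P=lambda x,y,z:atz(f,155+x/3-.33,10+y/3-.33,z)[:2]
an=lambda d:np.arctan2(d[1],d[0])
for z in (.044,):
  for a,b in [((157,320.5),(630,321)),((215,138),(557,487)),((565,137),(236,489))]:
    A,B=P(*a,z),P(*b,z);print((A+B)/2,np.hypot(*(A-B)),an(B-A))
l,r,t,b=[P(*q,.084) for q in[(277,327),(492,329),(384,212),(386,438)]]
print('cross',(l+r)/2,(t+b)/2,np.hypot(*(r-l)),np.hypot(*(t-b)),an(r-l),an(t-b)-np.pi/2)
E
```

```text
[0.55559957 0.21550079] 0.1014809271409625 -0.10144366703480318
[0.555597   0.21548347] 0.1009342193173671 -0.884338448263033
[0.5553998 0.2155118] 0.10190287635278568 -2.458797412833673
cross [0.55600337 0.2158854 ] [0.55606273 0.2158161 ] 0.03967239954598754 0.039853271175674776 -0.10929168447785488 -0.11793663331108206
```

>>> {"op": "step_arm", "data": {
  "plan": [
    [[-0.3,2,0,-0.005],[-0.6,4,0,-0.005],[-0.94,6,0,-0.005],[-0.94,7.4,-1,-0.005],[-0.94,7.4,-3,-0.005],[-0.94,7.4,-5,-0.005],[-0.94,7.4,-5.7,-0.005],[-0.94,7.4,-5.7,-0.005],[-0.94,7.4,-5.7,-0.005]]
  ]
}}

```text
clock: 21.28
position: [0.5543, 0.2164, 0.3008]
tool_rot: [3.138, -0.012, -0.108]
force: [0.6, -0.3, -2.0]
grip_width: 0.052
```

```bash
python3 - <<'E'
from h import *
st()
E
```

```text
21.2833 tcp [0.5543 0.2164 0.3008] rot [ 3.1379 -0.012  -0.1078] grasp [0.5562 0.2155 0.1358] F [ 0.6 -0.3 -2. ] M [-0.03 -0.   -0.01] w 0.052
```

Descend over the pin towards the cross top (contact expected near TCP z 0.2715).

>>> {"op": "step_arm", "data": {
  "plan": [
    [[-0.02,0.02,-0.6,0],[-0.02,0.02,-1.2,0],[-0.02,0.02,-1.6,0],[-0.02,0.02,-2.0,0],[-0.02,0.02,-2.4,0],[-0.02,0.02,-2.6,0],[-0.02,0.02,-2.6,0]]
  ]
}}

```text
clock: 21.87
position: [0.554, 0.2165, 0.2743]
tool_rot: [3.138, -0.011, -0.108]
force: [0.1, -0.2, -1.8]
grip_width: 0.0516
```

```bash
python3 - <<'E'
from h import *
st()
E
```

```text
21.8667 tcp [0.554  0.2165 0.2743] rot [ 3.1376 -0.0114 -0.1077] grasp [0.5558 0.2157 0.1093] F [ 0.1 -0.2 -1.8] M [0.   0.03 0.01] w 0.0516
```

>>> {"op": "step_arm", "data": {
  "plan": [
    [[0,0,-0.2,0],[0,0,-0.4,0],[0,0,-0.5,0],[0,0,-0.6,0],[0,0,-0.7,0],[0,0,-0.8,0],[0,0,-0.8,0]]
  ]
}}

```text
clock: 22.45
position: [0.554, 0.2165, 0.2662]
tool_rot: [3.138, -0.011, -0.108]
force: [-0.1, -0.1, -1.1]
grip_width: 0.0519
```

```bash
python3 - <<'E'
from h import *
st()
E
```

```text
22.45 tcp [0.554  0.2165 0.2662] rot [ 3.1375 -0.0113 -0.1078] grasp [0.5557 0.2156 0.1012] F [-0.1 -0.1 -1.1] M [ 0.08  0.03 -0.03] w 0.0519
```

>>> {"op": "step_arm", "data": {
  "plan": [
    [[0,0,-0.3,0],[0,0,-0.6,0],[0,0,-0.9,0],[0,0,-1.1,0],[0,0,-1.2,0],[0,0,-1.3,0],[0,0,-1.3,0]]
  ]
}}

```text
clock: 23.03
position: [0.5539, 0.2165, 0.253]
tool_rot: [3.137, -0.011, -0.108]
force: [0.8, -0.3, -0.5]
grip_width: 0.0517
```

```bash
python3 - <<'E'
from h import *
st()
E
```

```text
23.0333 tcp [0.5539 0.2165 0.253 ] rot [ 3.1374 -0.011  -0.1077] grasp [0.5557 0.2156 0.088 ] F [ 0.8 -0.3 -0.5] M [-0.01  0.02  0.04] w 0.0517
```

>>> {"op": "step_arm", "data": {
  "plan": [
    [[0,0,-0.1,0],[0,0,-0.2,0],[0,0,-0.3,0],[0,0,-0.35,0],[0,0,-0.35,0],[0,0,-0.35,0]]
  ]
}}

```text
clock: 23.53
position: [0.5541, 0.2167, 0.2501]
tool_rot: [3.138, -0.012, -0.108]
force: [-1.5, -1.1, 9.9]
grip_width: 0.0517
```

```bash
python3 - <<'E'
from h import *
st()
E
```

```text
23.5333 tcp [0.5541 0.2167 0.2501] rot [ 3.1378 -0.0118 -0.1077] grasp [0.5559 0.2159 0.0851] F [-1.5 -1.1  9.9] M [-0.17  0.51 -0.01] w 0.0517
```

>>> {"op": "step_arm", "data": {
  "plan": [
    [[0,0,0,0],[0,0,0,0],[0,0,0,0],[0,0,0,0],[0,0,0.5,0],[0,0,1.5,0],[0,0,4,0],[0,0,7,0],[0,0,10,0],[0,-2,13,0],[0,-5,15.5,0],[0,-7,16.5,0]]
  ],
  "jaw": 0
}}

```text
clock: 24.53
position: [0.5542, 0.1452, 0.4194]
tool_rot: [3.139, -0.016, -0.108]
force: [0.5, -0.3, 0.4]
grip_width: 0.0855
```

```bash
python3 - <<'E'
from h import *
st();grab('wrist','w12');f=grab('side','side2');g=grab('top','top2')
a=cv2.resize(f['pixels'][275:355,245:335],(395,350),interpolation=2);b=cv2.resize(g['pixels'][235:325,185:285],(395,350),interpolation=2)
cv2.imwrite('pics/c12.png',np.hstack([a,b]))
E
```

```text
24.5333 tcp [0.5542 0.1452 0.4194] rot [ 3.1388 -0.0161 -0.1079] grasp [0.5568 0.1445 0.2544] F [ 0.5 -0.3  0.4] M [-0.05 -0.07  0.01] w 0.0855
```

View pics/w12.png

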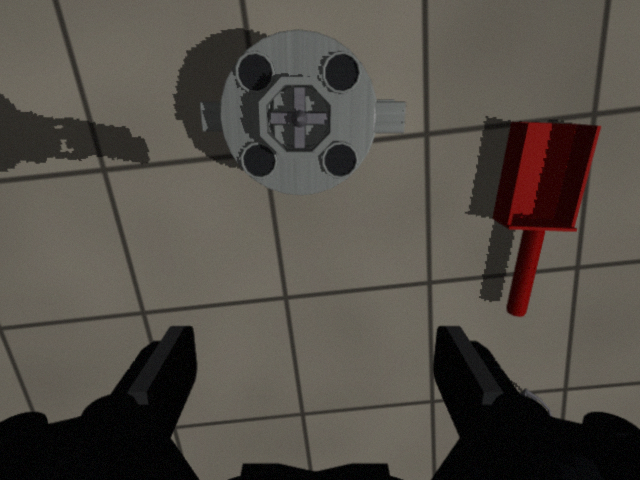

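View pics/c12.png

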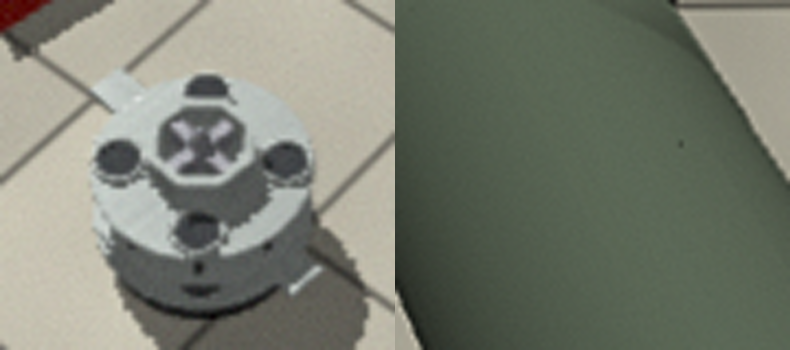

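```bash
python3 - <<'E'
from h import *
for z in (.060,.064,.068,.072): print(z,[ (x.round(4),round(v,2)) for x,v in [fit(['side2'],[.5545,.2175,-.107],'cup',z)]],[ (x.round(4),round(v,2)) for x,v in [fit(['w12'],[.556,.2158,-.107],'cup',z)]])
x=fit(['side2'],[.5545,.2175,-.107],'cup',.064)[0]
overlay('side2',[([x[0],x[1],.064,x[2]],'cup'),([x[0],x[1],.04,x[2]+np.pi],'drip')],'o12',(245,275,90,80),6)
overlay('w12',[([.556,.2158,.064,-.107],'cup')],'o13',(200,10,220,200),3)
a=cv2.resize(cv2.imread('pics/o12.png'),(440,391));b=cv2.resize(cv2.convertScaleAbs(cv2.imread('pics/o13.png'),alpha=1.4),(360,327));b=np.pad(b,((0,64),(0,0),(0,0)))
cv2.imwrite('pics/o14.png',np.hstack([a,b]))
E
```

```text
0.06 [(array([ 0.5568,  0.2155, -0.1377]), np.float64(-30.32))] [(array([ 0.555 ,  0.2156, -0.132 ]), np.float64(-14.04))]
0.064 [(array([ 0.555 ,  0.2178, -0.1426]), np.float64(-29.97))] [(array([ 0.5554,  0.2153, -0.112 ]), np.float64(-13.29))]
0.068 [(array([ 0.5532,  0.2199, -0.1366]), np.float64(-29.5))] [(array([ 0.5561,  0.2148, -0.1011]), np.float64(-11.91))]
0.072 [(array([ 0.5514,  0.2219, -0.1413]), np.float64(-29.05))] [(array([ 0.5573,  0.2146, -0.0963]), np.float64(-10.62))]
```

View pics/o14.png

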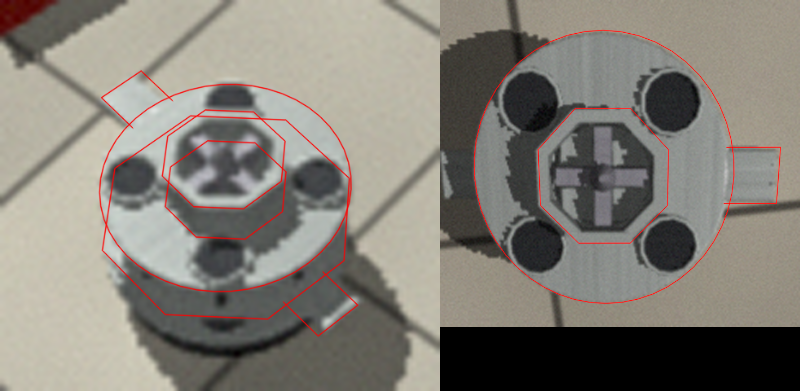

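```bash
python3 -c "
from h import *
st();print(bot.job_done())"
```

```text
24.6833 tcp [0.5542 0.1452 0.4169] rot [ 3.138  -0.0143 -0.1103] grasp [0.5565 0.1444 0.2519] F [-0.7 -0.2 -0.4] M [ 0.04  0.02 -0.  ] w 0.0855
the job is handed in; nothing more can be done
None
```

The steamer rack is rebuilt and handed in at 24.7 s of the 72 s allowed. The drip plate is home on the rack's shoulder with its tab opposite the rack's tab. The cup plate is on top of it with its tab over the rack's tab.

**How it went:** I gripped each collar twice at right angles to centre it, then lowered it over the pilot pin. The wrist pictures showed the cross turned only about 0.02 rad from the rack's tab. I lined each plate up with that, and both slid down the splines without having to search. After each set-down the readings were about 8 N for the drip plate and 10 N for the cup plate, well under 30 N.

**Last checks:**
- **Height:** each plate stopped at the height expected for fully home. In the side and wrist pictures, the outlines drawn at 40 mm and 64 mm up match the two plates.
- **Direction:** both plates' tabs lie within about 0.02–0.03 rad of the rack's tab line.
- **Robot:** it stands clear with the gripper open and reads almost no force.

**What disagreed or was not checked:**
- The top and side cameras placed things 3–7 mm away from the wrist camera. I used the wrist values.
- The tool built up a tilt of about 0.012 rad over the moves. I allowed for it when placing the cup plate.
- In the last top picture the arm hid the rack, so that view confirms nothing.
- I moved nothing near the iron, jar, scoop or whisk, but did not measure their positions again at the end.

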